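Pack the sample jars into the carry box

ROBOT

A 6-joint arm with a two-finger parallel gripper is mounted at the origin on a cart in front of the work surface, level with it; the furniture and walls round the work are solid. World frame = base frame: x ahead of the robot, y to its left, z up, the work surface at z = 0. Lengths are in m, angles in rad, forces in N, time in s.
With the tool pointing down it reaches from about 0.275 to 0.975 m from the base axis. Payload 8.4 kg.
Tool frame: the origin (TCP) lies at the very end of the fingers, on their centre line; the grasp point (between the pads) lies behind it (bot.pinch_z is the z of the grasp point in the tool frame, in m); z points along the fingers, y is the line along which they close (so a half turn about z gives the same grasp; the last joint's range is limited). The gripper opens to 92 mm and grips with 3 to 60 N. Pads are 20 mm wide; open, the fingers measure 128 mm over their backs; the gripper's body (75 mm by 189 mm) begins 69 mm behind the grasp point.
Start: joints at [-1.338, 0.353, 1.633, -0, 1.155, -0.002], TCP at [0.145, -0.608, 0.192] pointing down, gripper open.
Joint ranges: [-2.63, 2.63], [-0.92, 2.1], [0.06, 2.66], [-1.3, 4.44], [0, 2.69], [-3.02, 3.02]. Speed limits (rad/s): [2.22, 2.22, 2.79, 3.14, 3.14, 3.14].

INTERFACE

Orientations are given as [roll, pitch, yaw] about the fixed x, y, z axes, in that order (R = Rz(yaw) Ry(pitch) Rx(roll)).
In Python, from cell import bot, snapshot, sign_off, boxes_of, trace gives the robot as it stands.
- The arm moves only by the tool send_rows, never from a script. Its argument "series" is a list of rows, each a list of 7 numbers: the closure, from 0 (fully open) to 1 (shut), then the shift along the world's x, y, z in units of 40 mm (1.0 is 40 mm), then the turn, a rotation vector about the world's x, y, z in units of 8 degrees (1.0 is 8 degrees). In form: [[gripper, dx, dy, dz, wx, wy, wz], ...]. A call has 1 to 12 rows; each row is the pose to reach, as a shift and turn from the pose commanded when the call began; what a row does not reach only later rows make up. A row lasts 1/10 s, in which the tool goes at most 50 mm and 8.59 degrees, less where a joint would pass 70% of its speed; a pose out of reach is approached as far as the arm can. A call with a gripper value outside its range is refused whole. The fingers move at their own pace and stop on an object; "grip_force" is the grip in N (left out, the last holds). Time passes only in rows, so rows that repeat a pose let the fingers close. It gives the time, the measured TCP pose, the force, the opening and the grip force at its end, in the units of the state.
- bot.sense(): the state, without advancing time (a new reading comes with each control period).
- snapshot(name): name is "scene" or "top" or "wrist"; returns a dict with "image" (400x640x3 uint8, red, green, blue), "camera_matrix" (3x3 intrinsics, pixels), "distortion" ([k1, k2, p1, p2, k3] as OpenCV has them; the pictures are not rectified), "cam_to_world" (4x4, takes a point from camera to world coordinates). Camera axes: x right, y up, looking along -z (the intrinsics and any distortion apply to the point x, -y, -z); pixel columns grow to the right and rows downward; lengths in m; the calibration is good to about 2 mm. A picture is of the moment at which its call begins. There is no depth.
- sign_off(): hands the job in; it is judged then, once.
Trained networks look in a picture, given as the dict that the camera call returned (one of the last four; its "shot" number tells which), for a name from the list of things; names that differ only in an ending like _2 or _b are one class to them, and where a whole thing is asked for, a point or a joint stands for the part that bears it (a point fixed in the world has none). Each returns a list of dicts, best first, with "conf" (0 to 1); they miss things now and then, are a little off and sometimes report something else, mostly with a low value. They report only what shows in the picture. A call takes as long as a camera call. They do not tell look-alikes from the thing itself.
- boxes_of(picture, thing): "at" ([column, row] in pixels, amid what is visible of it).
- trace(picture, thing): "region" (400x640 bool, what is visible of it) and "at" ([column, row] in pixels, amid what is visible of it).
The state is a dict: "t": time; "joints": joint angles; "dq": joint speeds; "joint_efforts": joint torques, N m; "eef_pos": TCP position; "tool_rot": TCP orientation; "ft_force": force on the tool from outside, world axes, zero at the start; "ft_torque": the same for the moment, N m; "gripper_width": opening from 0.0 (shut) to 1.0 (fully open); "grasp_force": force on a finger pad.
Only numpy, scipy, OpenCV 4.12 (cv2) and the standard library are available. Lean on these libraries where they do the work, as an engineer would, in place of code of your own. Each camera call takes 0.05 s, during which the arm holds its last target. There are 200 camera calls.

TASK

Pack the three sample jars for transport: stand each blue-capped jar in a blue leak cup of the carrier and the white-capped jar in the white leak cup, one jar to a cup. Then put the clear cover over them so that it sits fully down on the carrier's base plate. The red-capped jars hold fixative and do not travel: leave them where they stand, and do not drop or tip any jar or the cover.

Things in the scene. Friction and masses are not known exactly. Their poses are not given: they have to be found in the camera images.
- jar_blue_1: white plastic sample jar with a blue screw cap, 58 mm tall: body 48 mm in diameter up to 42 mm, cap 52 mm in diameter from 42 to 58 mm. Loose, about 80 g, stands upright on the table. Origin: centre of its underside, z up. Cannot be told from jar_blue_2 except by height; either may go in either blue cup.
- jar_blue_2: white plastic sample jar with a blue screw cap, 52 mm tall: body 48 mm in diameter up to 37 mm, cap 52 mm in diameter from 38 to 52 mm. Loose, about 80 g, upright on the table. Origin: centre of its underside, z up.
- jar_white: white plastic sample jar with a white screw cap, 64 mm tall: body 44 mm in diameter up to 46 mm, cap 48 mm in diameter from 46 to 64 mm. Loose, about 80 g, upright on the table. Origin: centre of its underside, z up.
- jar_red_1: white plastic jar with a red screw cap (fixative), 48 mm in diameter over the cap, 58 mm tall. Loose. Does not belong in the carrier: leave it standing where it is. Origin: centre of its underside, z up.
- jar_red_2: second jar with a red screw cap, same as jar_red_1; leave it standing where it is. Origin: centre of its underside, z up.
- carrier: dark grey carrier base, fixed: base plate 107 (x) by 258 (y) mm, its top 5 mm above the table; on it a frame 79 by 230 mm outside, top 29 mm above the table, with three square bays in a row along y, 75.5 mm apart, each holding a leak cup. Origin: centre of the plate's underside; z up, y along the row.
- cup_blue_1: blue open square leak cup sitting in one bay of the carrier (which bay varies), fixed: 72 by 72 mm outside, 68 by 68 mm inside, walls 2 mm; its inner floor is 7 mm and its rim 30 mm above the table. Origin: centre of its underside, 5 mm above the table; its axes are parallel to the carrier's.
- cup_blue_2: second blue leak cup in another bay, same as cup_blue_1.
- cup_white: white leak cup in the remaining bay, same as cup_blue_1 but white.
- cover: loose clear box cover, open below, 97 (x) by 248 (y) mm outside, 73 tall, walls 3, about 220 g. Black rib handle on the middle of its top, 16 mm thick (x), 80 long (y), 73 to 103 mm above the lower rim. Origin: centre of the lower rim, y along the long side. Fits round the carrier's frame with 6 mm to spare a side, either way round; its rim rests on the base plate, clear of the jars.
Mind the look-alikes: they are no part of the job. Leave any yellow look-alike of the jar_blue_2 alone. Leave any orange look-alike of the jar_blue_1 alone.

How it is judged:
By the outcome, as a careful person would: the job done as asked, in the order asked, and still so for the second after the job is handed in, with the robot touching nothing.
It also fails if it takes over 93 s, if anything falls off the work surface, if the arm or the gripper's body presses on something with over 40 N, if the wrist force passes 120 N, or if a joint passes its speed limit or range.

## Working session

There is one attempt and no reset: what is moved stays moved. The work goes in short steps, Python scripts to look and compute and a tool call to move; the robot and the scene stay as the last step left them, time stands still between calls to the robot, and variables do not carry over. Pictures are saved under pics/ and viewed, at most 14 in all, crops included, and the job is handed in when it is done.

Besides the shell and the picture viewer there is one more tool, called after "Call:" as name([rows], argument=value, ...), one row to a line, values as JSON. send_rows: Moves the arm, as the interface text tells. Its arguments: {"type":"object","properties":{"series":{"type":"array","items":{"type":"array","items":{"type":"number"}}},"grip_force":{"type":"number"}},"required":["series"]}

```bash
mkdir -p pics; ls; python3 - <<'E'
from cell import bot, snapshot
import cv2, numpy as np
s=bot.sense(); print(s, bot.pinch_z)
for n in ("scene","top"):
    p=snapshot(n); cv2.imwrite(f"pics/{n}0.png",p["image"][:,:,::-1])
    print(n,p["camera_matrix"].tolist(),p["distortion"],np.round(p["cam_to_world"],3).tolist(),p["shot"])
E
```

```text
pics
{'t': 0.0, 'joints': array([-1.33839012e+00,  3.53662159e-01,  1.63411225e+00, -4.00895550e-05,
        1.15520113e+00, -2.39133152e-03]), 'dq': array([ 0.00142931,  0.0002503 , -0.00066447,  0.00013904,  0.00039512,
        0.0003985 ]), 'joint_efforts': array([-3.72633614e-03, -5.93856525e+01, -3.34218979e+01,  6.95360731e-02,
        2.33653479e-02, -9.06397918e-05]), 'eef_pos': array([ 0.14527589, -0.6073478 ,  0.19106433]), 'tool_rot': array([-3.14020969e+00,  3.33475387e-05,  2.34813773e-01]), 'ft_force': array([-0.76200968,  0.09791672, -0.31241539]), 'ft_torque': array([0.01899131, 0.00163957, 0.00430632]), 'grasp_force': 0.0, 'gripper_width': 1.0002130219937404} -0.0187
scene [[505.225693676495, 0.0, 324.4532114962224], [0.0, 505.225693676495, 197.99074624069402], [0.0, 0.0, 1.0]] [0.0138251 0.        0.        0.        0.       ] [[0.593, 0.403, -0.697, -0.525], [-0.805, 0.295, -0.514, -0.845], [-0.001, 0.866, 0.499, 0.783], [0.0, 0.0, 0.0, 1.0]] 1
top [[470.08787162189776, 0.0, 307.1142780996756], [0.0, 470.08787162189776, 195.670740796245], [0.0, 0.0, 1.0]] [-0.13129538  0.          0.          0.          0.        ] [[-0.016, 0.999, -0.046, 0.463], [-1.0, -0.016, -0.007, -0.073], [-0.008, 0.045, 0.999, 1.091], [0.0, 0.0, 0.0, 1.0]] 2
```

View pics/scene0.png

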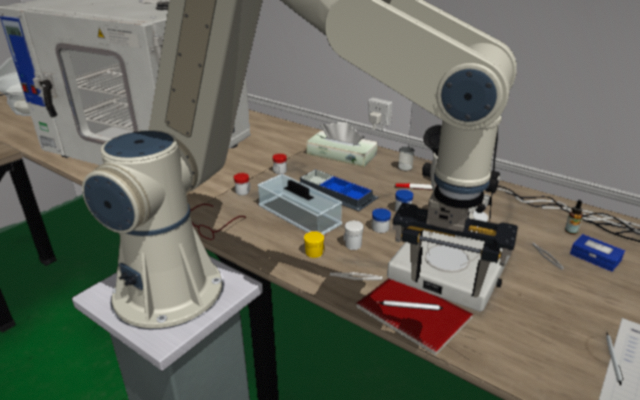

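View pics/top0.png

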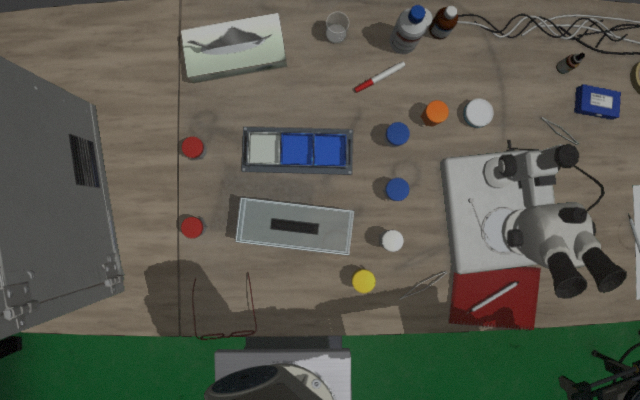

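The top view shows the blue caps at (398,134) and (397,189), and the white jar at (392,240). The look-alikes are orange (437,113) and yellow (363,281). The carrier is at (297,150) with the white cup at its left end, and the cover is at (295,226), turned a few degrees. The red jars at (192,147) and (192,227) are well clear. The scene view shows blue caps at (381,215) and (404,197), the white cap at (354,229) and the cover handle at (298,188).

```bash
cat > h.py <<'E'
from cell import bot, snapshot, boxes_of, trace
import cv2, numpy as np
from scipy.optimize import least_squares
F=np.diag([1.,-1,-1])
def proj(p,X):
    T=np.linalg.inv(p["cam_to_world"]); Y=(F@(T[:3,:3]@np.atleast_2d(X).T+T[:3,3:])).T
    return cv2.projectPoints(Y,np.zeros(3),np.zeros(3),p["camera_matrix"],np.array(p["distortion"]))[0][:,0]
def onz(p,uv,z):
    n=cv2.undistortPoints(np.float64([[uv]]),p["camera_matrix"],np.array(p["distortion"]))[0,0]
    M=p["cam_to_world"]; d=M[:3,:3]@F@np.array([n[0],n[1],1]); o=M[:3,3]
    return o+d*(z-o[2])/d[2]
def cyl(d,z0,z1):
    a=np.linspace(0,2*np.pi,40)[:-1]; c=np.c_[np.cos(a),np.sin(a)]*d/2
    return np.vstack([np.c_[c,0*a+z0],np.c_[c,0*a+z1]])
def box(lx,ly,z0,z1,yaw=0):
    c,s=np.cos(yaw),np.sin(yaw)
    return np.array([[c*x-s*y,s*x+c*y,z] for x in(-lx/2,lx/2) for y in(-ly/2,ly/2) for z in(z0,z1)])
def cen(pts):
    m=cv2.moments(cv2.convexHull(np.float32(pts))); return np.array([m["m10"]/m["m00"],m["m01"]/m["m00"]])
def hue(p,kind):
    h=cv2.cvtColor(p["image"],cv2.COLOR_RGB2HSV)
    r={"blue":((105,130,60),(130,255,255)),"black":((0,0,0),(180,255,60)),"white":((0,0,165),(180,40,255))}[kind]
    return cv2.inRange(h,*r)
def blob(mask,uv,r=14):
    "component of mask nearest uv: centroid, area, contour"
    n,l,s,c=cv2.connectedComponentsWithStats(mask)
    i=min((k for k in range(1,n) if s[k,4]>25),key=lambda k:np.hypot(*(c[k]-uv)))
    m=(l==i).astype(np.uint8); ct=max(cv2.findContours(m,cv2.RETR_EXTERNAL,cv2.CHAIN_APPROX_NONE)[0],key=cv2.contourArea)
    return cen(ct.reshape(-1,2)),s[i,4],ct.reshape(-1,2)
def fit(obs,model,x0=(0.5,-.1,0),fixz=False):
    "obs: list of (pic, centroid); model points about origin -> xyz"
    def f(v):
        X=np.r_[v[:2],0 if fixz else v[2]]
        return np.concatenate([cen(proj(p,model+X))-c for p,c in obs])
    r=least_squares(f,x0,x_scale=.1,diff_step=1e-4); return r.x, np.abs(r.fun).max()
E
python3 - <<'E'
from h import *
T=snapshot("top"); S=snapshot("scene")
for n in ("jar_blue_1","jar_white","cup_blue_1","cup_white","carrier","cover"):
    for k,p in (("top",T),("scene",S)):
        print(n,k,[(np.round(d["at"]).tolist(),round(d["conf"],2),int(d["region"].sum()),[np.round(v,1) for v in cv2.minAreaRect(np.argwhere(d["region"])[:,::-1].astype(np.float32))]) for d in trace(p,n)[:5]])
bt=hue(T,"blue"); bs=hue(S,"blue")
for a,b in (((398,134),(404,197)),((397,189),(381,215))):
    A=blob(bt,a);B=blob(bs,b); print("blue",A[:2],B[:2])
    for d,z0,z1 in((.052,.042,.058),(.052,.038,.052)):
        print(fit([(T,A[0]),(S,B[0])],cyl(d,z0,z1)),fit([(T,A[0])],cyl(d,z0,z1),fixz=True))
A=blob(bt,(312,150));print("cups",A[:2],cv2.minAreaRect(A[2].astype(np.float32)))
A=blob(hue(T,"black"),(295,227));B=blob(hue(S,"black"),(298,188));print("handle",A[:2],B[:2],cv2.minAreaRect(A[2].astype(np.float32)))
print(fit([(T,A[0]),(S,B[0])],box(.016,.08,.073,.103,0)),fit([(T,A[0])],box(.016,.08,.073,.103,0),fixz=True))
E
```

```text
jar_blue_1 top [([430.0, 110.0], 0.97, 510, [array([434., 113.]), array([22.4, 27.7]), np.float64(63.4)]), ([398.0, 134.0], 0.86, 501, [array([396. , 134.5]), array([23.3, 26.2]), np.float64(45.0)]), ([361.0, 278.0], 0.62, 441, [array([363., 280.]), array([22., 24.]), np.float64(90.0)]), ([328.0, 151.0], 0.52, 976, [array([330.2, 149.2]), array([31.5, 31.3]), np.float64(2.4)])]
jar_blue_1 scene [([315.0, 245.0], 0.86, 436, [array([313.5, 244.5]), array([25., 19.]), np.float64(90.0)]), ([378.0, 218.0], 0.63, 344, [array([380.9, 219.5]), array([17.2, 21.9]), np.float64(5.7)])]
jar_white top [([390.0, 239.0], 0.79, 404, [array([390.5, 240. ]), array([20., 23.]), np.float64(90.0)])]
jar_white scene [([356.0, 232.0], 0.64, 518, [array([353.2, 234.4]), array([18.7, 31.1]), np.float64(4.1)])]
cup_blue_1 top [([296.0, 145.0], 0.95, 1041, [array([296.5, 148. ]), array([32., 33.]), np.float64(90.0)]), ([332.0, 149.0], 0.85, 966, [array([330.5, 149.5]), array([31., 31.]), np.float64(90.0)])]
cup_blue_1 scene [([334.0, 186.0], 0.62, 261, [array([334.8, 183.1]), array([24.5, 13.4]), np.float64(21
[... 1487 characters left out ...]
,  0.        ]), np.float64(1.2014285744044173e-06))
(array([ 0.52176237, -0.26675283,  0.00204604]), np.float64(0.015643625216625878)) (array([ 0.52186192, -0.26710919,  0.        ]), np.float64(1.6932231119426433e-06))
cups (array([312.96729089, 149.02621723]), np.int32(2005)) ((313.0, 149.0), (32.0, 64.0), 90.0)
handle (array([293.90312164, 226.04736276]), np.int32(484)) (array([298.41184573, 189.54683196]), np.int32(249)) ((294.05487060546875, 226.00608825683594), (46.93340301513672, 10.380563735961914), 6.340191841125488)
(array([ 0.44411445, -0.03740298, -0.0026931 ]), np.float64(0.049957360172300014)) (array([ 0.44411499, -0.03743956,  0.        ]), np.float64(1.2976521475138725e-06))
```

Call:
send_rows([
  [0,0,0.8,0.4,0,0,1],
  [0,0,1.9,0.8,0,0,2],
  [0,0,3,1.2,0,0,3],
  [0,0,4,1.5,0,0,4],
  [0,0.3,5,1.5,0,0,5],
  [0,1.2,5.7,1.5,0,0,6],
  [0,2.1,6.4,1.5,0,0,7],
  [0,3,7.1,1.5,0,0,8],
  [0,3.9,7.8,1.5,0,0,9],
  [0,4.8,8.3,1.5,0,0,9.57],
  [0,5.6,8.5,1.5,0,0,9.57],
  [0,5.6,8.5,1.5,0,0,9.57],
])

```text
t: 2.0
eef_pos: [0.3727, -0.2668, 0.252]
tool_rot: [3.14, 0.0, 1.574]
ft_force: [-0.4, -0.1, -0.2]
gripper_width: 1.0
grasp_force: 0.0
```

```bash
python3 - <<'E'
from h import *
s=bot.sense(); print(s["t"],s["eef_pos"],s["tool_rot"],s["joints"])
T=snapshot("top"); W=snapshot("wrist")
cv2.imwrite("pics/w1.png",W["image"][:,:,::-1]); cv2.imwrite("pics/t1.png",T["image"][:,:,::-1])
print(np.round(W["cam_to_world"],3).tolist())
for n in ("carrier","cover","jar_white"):
  for d in trace(T,n)[:1]:
    r=cv2.minAreaRect(np.argwhere(d["region"])[:,::-1].astype(np.float32)); b=cv2.boxPoints(r)
    z={"carrier":.005,"cover":.073,"jar_white":.064}[n]
    P=np.array([onz(T,u,z)[:2] for u in b]); print(n,d["conf"],np.round(P,4).tolist(),P.mean(0))
E
```

```text
2.0 [ 0.37266345 -0.26678417  0.25204124] [3.13985236e+00 2.69582299e-04 1.57437841e+00] [-6.25252380e-01  2.65438250e-02  1.90149911e+00  8.60429182e-04
  1.21198387e+00 -6.29136216e-01]
[[1.0, -0.003, -0.002, 0.371], [0.003, 0.964, 0.265, -0.193], [0.001, -0.265, 0.964, 0.444], [0.0, 0.0, 0.0, 1.0]]
carrier 0.82 [[0.5714, 0.0863], [0.6788, 0.0829], [0.6672, -0.1795], [0.5601, -0.1742]] [ 0.61937779 -0.04611759]
cover 0.89 [[0.4112, 0.0921], [0.5094, 0.0794], [0.4764, -0.1677], [0.3787, -0.1544]] [ 0.44390913 -0.03764417]
jar_white 0.94 [[0.4319, -0.2218], [0.4309, -0.2746], [0.385, -0.2737], [0.3861, -0.2209]] [ 0.40843557 -0.2477652 ]
```

View pics/w1.png

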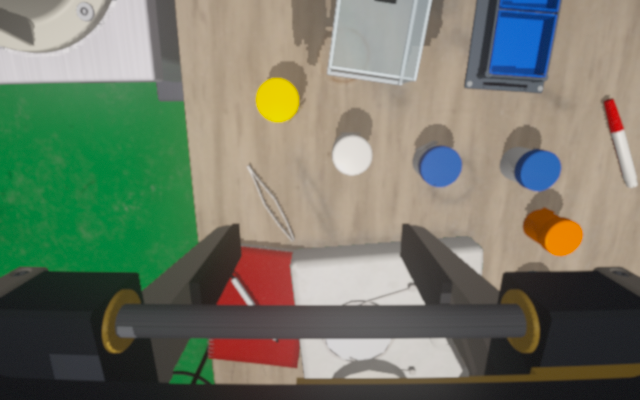

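The wrist view shows the white cap at (352,155), blue caps at (440,166) and (538,170), yellow at (277,100) and orange at (553,235). Next I'll fit positions from the top and wrist views together.

```bash
python3 - <<'E'
from h import *
T=snapshot("top"); W=snapshot("wrist")
bt,bw=hue(T,"blue"),hue(W,"blue")
for a,b in (((398,134),(538,170)),((397,189),(440,166))):
    A=blob(bt,a);B=blob(bw,b); print("blue",A[:2],B[:2])
    for d,z0,z1 in((.052,.042,.058),(.052,.038,.052)):
        m=cyl(d,z0,z1);print(fit([(T,A[0]),(W,B[0])],m),fit([(W,B[0])],m,fixz=True)[0][:2],fit([(T,A[0])],m,fixz=True)[0][:2])
def near(p,n,uv):
    d=min(trace(p,n),key=lambda d:np.hypot(*(np.argwhere(d["region"]).mean(0)[::-1]-uv))); ct=np.argwhere(d["region"])[:,::-1]; return cen(ct),d
tw=near(T,"jar_white",(392,240)); ww=near(W,"jar_white",(352,155)); print(tw[0],ww[0],ww[1]["region"].sum())
wb=[blob(hue(W,"white"),(352,155)),blob(hue(T,"white"),(392,240))];print([x[:2] for x in wb])
m=cyl(.048,.0,.064);print(fit([(T,tw[0]),(W,ww[0])],m)); m=cyl(.048,.046,.064);print(fit([(T,wb[1][0]),(W,wb[0][0])],m))
# cover corner/edge: cups in wrist view
for n in("cover","carrier"):
    d=near(W,n,(380,40) if n=="cover" else (510,45))[1]; r=cv2.minAreaRect(np.argwhere(d["region"])[:,::-1].astype(np.float32)); print(n,r)
E
```

```text
blue (array([397.41298343, 133.43093923]), np.int32(388)) (array([539.75508694, 167.86533481]), np.int32(1385))
(array([ 0.64621196, -0.26990648,  0.00110635]), np.float64(0.08879390172552348)) [ 0.64698586 -0.2700539 ] [ 0.64640178 -0.27031687]
(array([ 0.64619499, -0.26989914,  0.00627823]), np.float64(0.08880931012782867)) [ 0.65062345 -0.27103712] [ 0.6473099  -0.27129097]
blue (array([397.12935323, 188.93803709]), np.int32(390)) (array([442.35085506, 164.79800953]), np.int32(1227))
(array([ 0.52190017, -0.26661859, -0.00184041]), np.float64(0.07382347389722099)) [ 0.52118331 -0.26633486] [ 0.52181698 -0.26611122]
(array([ 0.52193162, -0.26663317,  0.00328122]), np.float64(0.07534829545966204)) [ 0.52321296 -0.26728648] [ 0.522112   -0.26707315]
[390.98787879 240.17252525] [353.35148764 151.7473525 ] 1349
[(array([353.76839168, 154.31621005]), np.int32(1345)), (array([392.91563422, 240.44365782]), np.int32(304))]
(array([ 0.40852522, -0.24867653,  0.01535381]), np.float64(0.3504100527155174))
(array([ 0.40851955, -0.2508697 ,  0.01010189]), np.float64(0.28757822008708445))
cover ((380.22308349609375, 37.21538543701172), (94.26639556884766, 86.70027923583984), 7.125016689300537)
carrier ((513.570556640625, 43.44535827636719), (86.12346649169922, 98.42424011230469), 7.253194808959961)
```

Call:
send_rows([
  [0,0.91,0.37,-0.7,0,0,0],
  [0,0.91,0.37,-1.9,0,0,0],
  [0,0.91,0.37,-3.1,0,0,0],
  [0,0.91,0.37,-4.2,0,0,0],
  [0,0.91,0.37,-5,0,0,0],
  [0,0.91,0.37,-5.42,0,0,0],
  [0,0.91,0.37,-5.42,0,0,0],
  [1,0.91,0.37,-5.42,0,0,0],
  [1,0.91,0.37,-5.42,0,0,0],
  [1,0.91,0.37,-5.42,0,0,0],
  [1,0.91,0.37,-5.42,0,0,0],
  [1,0.91,0.37,-5.42,0,0,0],
], grip_force=20)

```text
t: 3.75
eef_pos: [0.4061, -0.2533, 0.0356]
tool_rot: [3.141, 0.001, 1.571]
ft_force: [0.5, -0.1, -0.2]
gripper_width: 0.584
grasp_force: 0.0
```

```bash
python3 - <<'E'
from h import *
s=bot.sense(); print(s["t"],s["eef_pos"],s["tool_rot"],s["gripper_width"],s["grasp_force"])
W=snapshot("wrist")
cv2.imwrite("pics/w2.png",W["image"][:,:,::-1])
E
```

```text
3.75 [ 0.40614853 -0.25329131  0.03559615] [3.14061298e+00 6.14620753e-04 1.57097419e+00] 0.5841585340120304 0.0
```

View pics/w2.png

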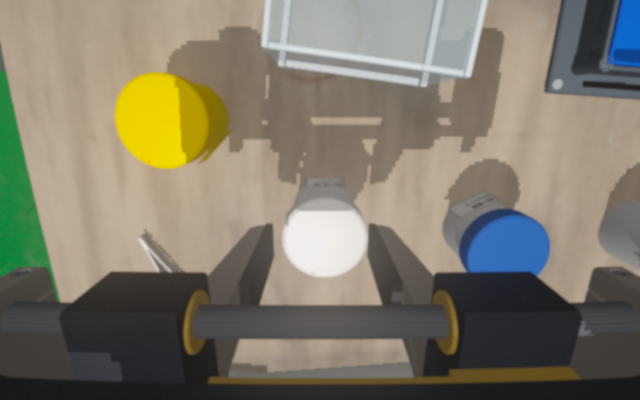

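Call:
send_rows([
  [1,0,0,0,0,0,0],
  [1,0,0,0,0,0,0],
  [1,0,0,0,0,0,0],
  [1,0,0,0.3,0,0,0],
  [1,0,0,1.2,0,0,0],
  [1,0,0,2.2,0,0,0],
  [1,0.3,0,3.25,0,0,0],
  [1,1.3,0.2,3.5,0,0,0],
  [1,2.3,0.6,3.5,0,0,0],
  [1,3.3,1,3.5,0,0,0],
  [1,3.9,1.4,3.5,0,0,0],
  [1,3.9,1.4,3.5,0,0,0],
])

```text
t: 5.0
eef_pos: [0.5641, -0.1951, 0.1753]
tool_rot: [3.141, -0.001, 1.573]
ft_force: [0.5, -1.1, -0.4]
gripper_width: 0.494
grasp_force: 20.0
```

```bash
python3 - <<'E'
from h import *
s=bot.sense(); print(s["t"],s["eef_pos"],s["tool_rot"],s["gripper_width"],s["grasp_force"],s["ft_force"])
W=snapshot("wrist"); T=snapshot("top")
a=W["image"]; cv2.imwrite("pics/w3.png",a[:,:,::-1])
for nm,p in(("T",T),("W",W)):
  for n in("cup_white","cup_blue_1"):
    for d in trace(p,n)[:3]:
        r=cv2.minAreaRect(np.argwhere(d["region"])[:,::-1].astype(np.float32)); P=np.array([onz(p,u,.03)[:2] for u in cv2.boxPoints(r)])
        print(nm,n,round(d["conf"],2),np.round(r[0]),np.round(P.mean(0),4),np.round([np.hypot(*(P[1]-P[0])),np.hypot(*(P[2]-P[1]))],3),np.round(np.degrees(np.arctan2(*(P[1]-P[0])[::-1])),1))
E
```

```text
5.0 [ 0.56412954 -0.19513981  0.17527715] [ 3.14094436e+00 -5.21179638e-04  1.57338873e+00] 0.493739859423116 19.97246134589659 [ 0.47980994 -1.14339371 -0.3977491 ]
T cup_white 0.58 [264. 148.] [0.6224 0.0308] [0.073 0.071] -91.2
T cup_blue_1 0.9 [298. 148.] [ 0.6199 -0.0455] [0.075 0.073] -91.0
T cup_blue_1 0.65 [330. 149.] [ 0.6161 -0.1198] [0.072 0.072] -3.4
W cup_blue_1 0.63 [377.  32.] [ 0.6195 -0.0526] [0.074 0.058] 0.6
```

View pics/w3.png

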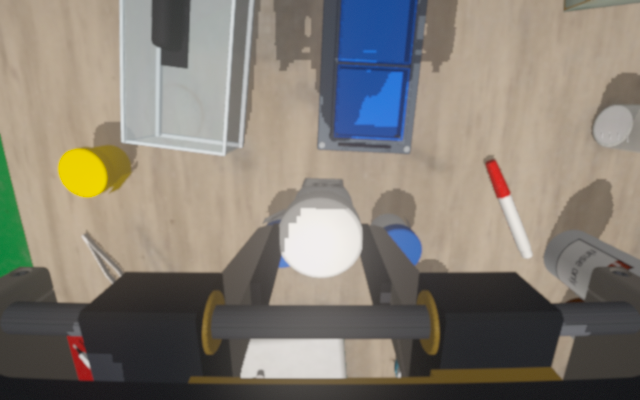

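The jar is held square between the pads, with its cap at (321,237) and no slip visible. I'm carrying it to the white cup.

Call:
send_rows([
  [1,0.4,0.9,0,0,0,0],
  [1,0.9,2,0,0,0,-0.3],
  [1,1.3,3.1,0,0,0,-0.3],
  [1,1.46,4.2,0,0,0,-0.3],
  [1,1.46,5.2,0,0,0,-0.3],
  [1,1.46,5.65,-0.3,0,0,-0.3],
  [1,1.46,5.65,-1.2,0,0,-0.3],
  [1,1.46,5.65,-2.1,0,0,-0.3],
  [1,1.46,5.65,-2.4,0,0,-0.3],
  [1,1.46,5.65,-2.4,0,0,-0.3],
])

```text
t: 6.3
eef_pos: [0.6183, 0.0279, 0.0771]
tool_rot: [-3.137, 0.001, 1.528]
ft_force: [-0.9, -0.1, -0.1]
gripper_width: 0.491
grasp_force: 20.0
```

```bash
python3 - <<'E'
from h import *
s=bot.sense(); print(s["t"],s["eef_pos"],s["tool_rot"],s["gripper_width"],s["grasp_force"],s["ft_force"])
W=snapshot("wrist")
a=W["image"]; cv2.imwrite("pics/w4.png",a[:,:,::-1])
E
```

```text
6.3 [0.61834777 0.02793314 0.07708652] [-3.13743352e+00  5.63465576e-04  1.52824409e+00] 0.49050103331867156 19.9725098797353 [-0.88200501 -0.08506975 -0.10090103]
```

View pics/w4.png

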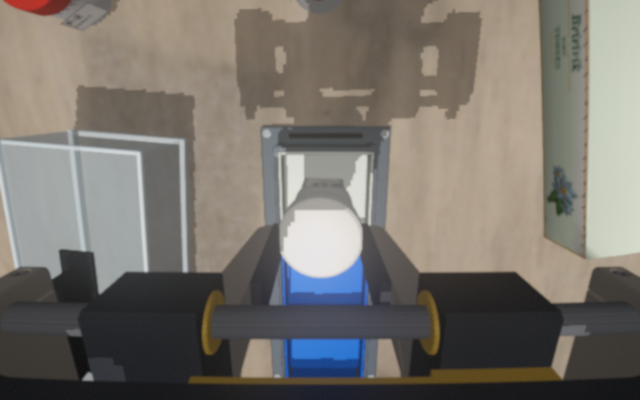

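The jar hangs over the white cup. The carrier's end plate corners show at about (265,127) and (389,127), and the cup's far edge at row 152.

```bash
python3 - <<'E'
from h import *
W=snapshot("wrist");s=bot.sense(); print(s["eef_pos"])
a=onz(W,(264.5,126.5),.005);b=onz(W,(389,126.5),.005);m=(a+b)/2
print("plate",a,b,np.linalg.norm(a-b)); y=np.radians(-2.4); ax=np.array([-np.sin(y),np.cos(y)])
print("carrier c",m[:2]-ax*.129,"white cup",m[:2]-ax*(.129-.0755))
print("cap",onz(W,(321,237),.0771-.0356+.064))
E
```

```text
[0.62085465 0.02823634 0.07999358]
plate [0.57733921 0.0871146  0.005     ] [0.67884986 0.08285172 0.005     ] 0.10160011402023579
carrier c [ 0.62269258 -0.04390369] white cup [0.62585419 0.03153009]
cap [0.62097702 0.03121302 0.1055    ]
```

Call:
send_rows([
  [1,0.05,0,-0.5,0,0,0],
  [1,0.05,0,-0.75,0,0,0],
  [1,0.05,0,-0.9,0,0,0],
  [1,0.05,0,-0.9,0,0,0],
  [0,0.05,0,-0.9,0,0,0],
  [0,0.05,0,-0.9,0,0,0],
  [0,0.05,0,-0.9,0,0,0],
  [0,0.05,0,-0.9,0,0,0],
  [0,0.05,0,-0.9,0,0,0],
])

```text
t: 7.3
eef_pos: [0.6223, 0.029, 0.0432]
tool_rot: [3.141, -0.0, 1.529]
ft_force: [0.4, -0.9, -0.6]
gripper_width: 0.907
grasp_force: 0.0
```

Call:
send_rows([
  [0,0,0,1,0,0,0],
  [0,0,0,2,0,0,0],
  [0,0,-0.9,2.5,0,0,0],
  [0,0.2,-2.1,2.5,0,0,0],
  [0,0.4,-3.3,2.5,0,0,0],
  [0,0.6,-4.5,2.5,0,0,0],
  [0,0.6,-5.7,2.5,0,0,0],
  [0,0.6,-6.8,2.5,0,0,0],
  [0,0.6,-7.5,2.2,0,0,0],
  [0,0.6,-7.5,1.3,0,0,0],
  [0,0.6,-7.5,1,0,0,0],
  [0,0.6,-7.5,1,0,0,0],
])

```text
t: 8.5
eef_pos: [0.6444, -0.27, 0.0806]
tool_rot: [-3.137, -0.002, 1.529]
ft_force: [0.4, -0.5, -0.4]
gripper_width: 1.0
grasp_force: 0.0
```

```bash
python3 - <<'E'
from h import *
W=snapshot("wrist");T=snapshot("top");s=bot.sense(); print(s["t"],s["eef_pos"],s["tool_rot"])
cv2.imwrite("pics/m5.png",np.hstack([W["image"][150:,100:500],T["image"][50:300,200:450]])[:,:,::-1])
B=blob(hue(W,"blue"),(320,230)); print(B[:2]); print(fit([(W,B[0])],cyl(.052,.042,.058),fixz=True)); print(fit([(W,B[0])],cyl(.052,.038,.052),fixz=True))
E
```

```text
8.6 [ 0.64662326 -0.27038928  0.08367098] [ 3.14146845e+00 -5.17983630e-05  1.53000947e+00]
(array([322.8627558, 210.915598 ]), np.int32(3716))
(array([ 0.6467529 , -0.27051484,  0.        ]), np.float64(2.7182884139165253e-06))
(array([ 0.64670399, -0.27233999,  0.        ]), np.float64(4.044930506097444e-07))
```

View pics/m5.png

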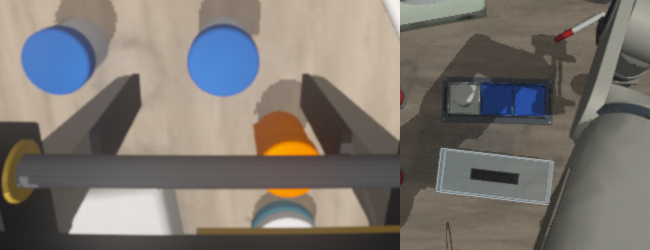

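The white jar stands in its cup (crop at about (462,95)), and the blue jar is centred between the open fingers. I'm descending to grasp it.

Call:
send_rows([
  [0,0,0,-0.7,0,0,0],
  [0,0,0,-1.2,0,0,0],
  [0,0,0,-1.3,0,0,0],
  [1,0,0,-1.3,0,0,0],
  [1,0,0,-1.3,0,0,0],
  [1,0,0,-1.3,0,0,0],
  [1,0,0,-1.3,0,0,0],
  [1,0,0,-1.3,0,0,0],
  [1,0,0,-1.3,0,0,0],
  [1,0,0,-1.3,0,0,0],
  [1,0,0,-1.3,0,0,0],
])

```text
t: 9.7
eef_pos: [0.6463, -0.2712, 0.0314]
tool_rot: [3.141, 0.0, 1.529]
ft_force: [-1.5, 0.5, 4.9]
gripper_width: 0.532
grasp_force: 20.1
```

Call:
send_rows([
  [1,0,0,0.4,0,0,0],
  [1,0,0,1.2,0,0,0],
  [1,0,0.6,1.6,0,0,0],
  [1,-0.2,1.7,1.6,0,0,0],
  [1,-0.4,2.9,1.6,0,0,0],
  [1,-0.64,4.1,1.6,0,0,0],
  [1,-0.64,5.2,1.6,0,0,0],
  [1,-0.64,5.67,1.6,0,0,0],
  [1,-0.64,5.67,1.2,0,0,0],
  [1,-0.64,5.67,0.6,0,0,0],
  [1,-0.64,5.67,0.6,0,0,0],
])

```text
t: 10.8
eef_pos: [0.6182, -0.0447, 0.0521]
tool_rot: [-3.137, 0.0, 1.529]
ft_force: [-0.7, 0.3, -1.1]
gripper_width: 0.532
grasp_force: 20.0
```

```bash
python3 - <<'E'
from h import *
W=snapshot("wrist");s=bot.sense(); print(s["t"],s["eef_pos"],s["tool_rot"],s["gripper_width"],s["grasp_force"],s["ft_force"])
cv2.imwrite("pics/w6.png",W["image"][:,:,::-1])
E
```

```text
10.85 [ 0.61912865 -0.04491603  0.05353055] [-3.13811120e+00  6.72297856e-05  1.52865093e+00] 0.5295200752832211 19.971218603868692 [ 1.01036631  0.58105769 -0.48034146]
```

View pics/w6.png

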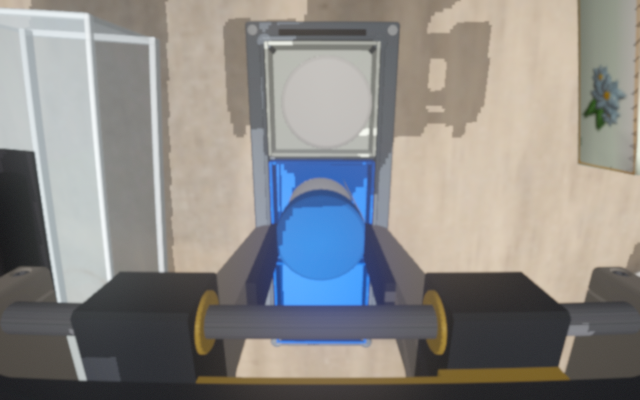

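The white jar is upright in the white cup, centred at (327,101), and blue jar 1 is above the middle cup. I'm lowering it and releasing.

Call:
send_rows([
  [1,0.02,0,-0.25,0,0,0],
  [1,0.02,0,-0.4,0,0,0],
  [1,0.02,0,-0.41,0,0,0],
  [0,0.02,0,-0.41,0,0,0],
  [0,0.02,0,-0.41,0,0,0],
  [0,0.02,0,-0.41,0,0,0],
  [0,0.02,0,-0.41,0,0,0],
  [0,0.02,0,-0.41,0,0,0],
])

```text
t: 11.65
eef_pos: [0.6215, -0.0442, 0.0388]
tool_rot: [3.141, -0.0, 1.529]
ft_force: [0.7, 0.9, -1.4]
gripper_width: 0.948
grasp_force: 0.0
```

Call:
send_rows([
  [0,0,0,1,0,0,0],
  [0,0,0,2,0,0,0],
  [0,-0.3,-0.8,2.5,0,0,0],
  [0,-0.8,-1.9,2.5,0,0,0],
  [0,-1.3,-3,2.5,0,0,0],
  [0,-1.8,-4.1,2.5,0,0,0],
  [0,-2.3,-5.1,2.5,0,0,0],
  [0,-2.49,-5.57,2,0,0,0],
  [0,-2.49,-5.57,1.2,0,0,0],
  [0,-2.49,-5.57,1,0,0,0],
  [0,-2.49,-5.57,1,0,0,0],
])

```text
t: 12.75
eef_pos: [0.5209, -0.2663, 0.0775]
tool_rot: [-3.139, -0.001, 1.529]
ft_force: [0.4, -0.3, 0.6]
gripper_width: 1.0
grasp_force: 0.0
```

```bash
python3 - <<'E'
from h import *
W=snapshot("wrist");s=bot.sense(); print(s["t"],s["eef_pos"],s["tool_rot"])
B=blob(hue(W,"blue"),(320,230)); print(B[:2],cv2.fitEllipse(B[2])); print(fit([(W,B[0])],cyl(.052,.042,.058),fixz=True)); print(fit([(W,B[0])],cyl(.052,.038,.052),fixz=True))
E
```

```text
12.8 [ 0.52188977 -0.26659954  0.07869888] [-3.14084774e+00 -4.12833255e-04  1.52968305e+00]
(array([321.6915143 , 210.51640881]), np.int32(3610)) ((321.7143859863281, 210.52178955078125), (65.97615051269531, 67.78468322753906), 88.48867797851562)
(array([ 0.52245567, -0.26548633,  0.        ]), np.float64(5.378714320158906e-06))
(array([ 0.52239551, -0.26730892,  0.        ]), np.float64(1.8294668961971183e-06))
```

Aligned. I'll descend, grasp and lift slightly in two calls.

Call:
send_rows([
  [0,0,0,-0.7,0,0,0],
  [0,0,0,-1.15,0,0,0],
  [0,0,0,-1.27,0,0,0],
  [1,0,0,-1.27,0,0,0],
  [1,0,0,-1.27,0,0,0],
  [1,0,0,-1.27,0,0,0],
  [1,0,0,-1.27,0,0,0],
  [1,0,0,-1.27,0,0,0],
  [1,0,0,-1.27,0,0,0],
  [1,0,0,-1.27,0,0,0],
  [1,0,0,-1.27,0,0,0],
])

```text
t: 13.9
eef_pos: [0.518, -0.2668, 0.0296]
tool_rot: [-3.134, -0.001, 1.53]
ft_force: [-22.8, 1.2, 37.5]
gripper_width: 0.36
grasp_force: 24.8
```

```bash
python3 - <<'E'
from h import *
W=snapshot("wrist");S=snapshot("scene");s=bot.sense(); print(s["t"],s["eef_pos"],s["tool_rot"],s["gripper_width"],s["grasp_force"],s["ft_force"])
cv2.imwrite("pics/m7.png",np.hstack([W["image"][100:,130:530],cv2.resize(S["image"][150:300,300:500],(400,300))])[:,:,::-1])
E
```

```text
14.0 [ 0.51736421 -0.2668011   0.02971053] [-3.13345811e+00 -8.99267687e-04  1.53026286e+00] 0.3452080935645149 24.965690060926136 [-22.9618485    0.7389212   37.72299732]
```

View pics/m7.png

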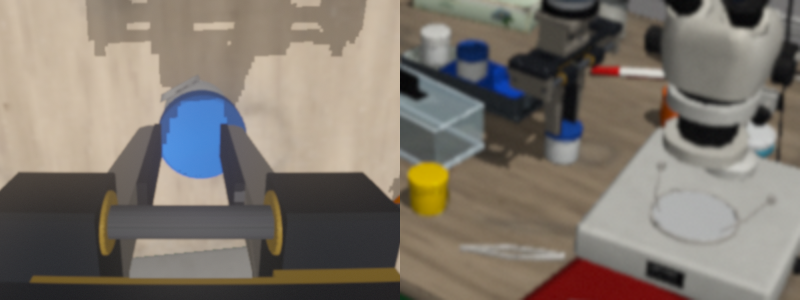

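The wrist crop shows the +x finger cutting across the cap's right side, with its inner face at 225 while the cap edge is at 245. The grip is bad, so I'm opening the fingers in place.

Call:
send_rows([
  [0,0,0,0,0,0,0],
  [0,0,0,0,0,0,0],
  [0,0,0,0,0,0,0],
  [0,0,0,0,0,0,0],
  [0,0,0,0,0,0,0],
  [0,0,0,0,0,0,0],
], grip_force=6)

```text
t: 14.6
eef_pos: [0.5216, -0.2669, 0.0275]
tool_rot: [-3.141, -0.0, 1.529]
ft_force: [0.5, 0.8, 0.5]
gripper_width: 0.84
grasp_force: 0.0
```

```bash
python3 - <<'E'
from h import *
W=snapshot("wrist");s=bot.sense(); print(s["t"],s["eef_pos"],s["tool_rot"],s["gripper_width"],s["grasp_force"],s["ft_force"])
B=blob(hue(W,"blue"),(320,230)); print(B[:2],cv2.fitEllipse(B[2])); print(fit([(W,B[0])],cyl(.052,.038,.052),fixz=True))
cv2.imwrite("pics/m8.png",W["image"][100:,130:530][:,:,::-1])
E
```

```text
14.65 [ 0.52154294 -0.26687826  0.02743836] [-3.14094579e+00 -3.14557183e-04  1.52916705e+00] 0.8868140746322083 0.0 [-0.0816034  -0.41225768 -0.35357563]
(array([308.83447708, 246.26919206]), np.int32(5524)) ((308.780029296875, 246.26785278320312), (78.2187271118164, 88.00703430175781), 108.95537567138672)
(array([ 0.51520742, -0.27313804,  0.        ]), np.float64(3.770028513372381e-06))
```

View pics/m8.png

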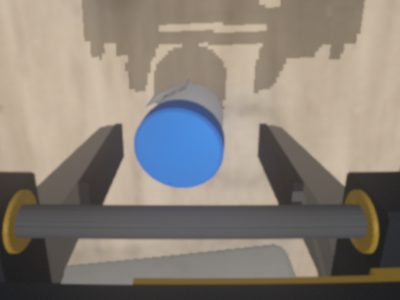

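Call:
send_rows([
  [0,0,0,0,0,0,0],
  [0,0,0,0.2,0,0,0],
  [0,0,0,0.8,0,0,0],
  [0,0,0,1.4,0,0,0],
  [0,0,0,1.5,0,0,0],
  [0,0,0,1.5,0,0,0],
])

```text
t: 15.25
eef_pos: [0.5224, -0.2674, 0.0887]
tool_rot: [3.14, 0.001, 1.529]
ft_force: [0.6, 0.5, -0.1]
gripper_width: 1.001
grasp_force: 0.0
```

```bash
python3 - <<'E'
from h import *
W=snapshot("wrist");S=snapshot("scene");s=bot.sense(); print(s["t"],s["eef_pos"],s["tool_rot"],s["gripper_width"],s["grasp_force"],s["ft_force"])
B=blob(hue(W,"blue"),(310,220)); print(B[:2],cv2.fitEllipse(B[2]));C=blob(hue(S,"blue"),(381,215));print(C[:2])
for m in (cyl(.052,.038,.052),cyl(.052,.042,.058)):
  h=cv2.fitEllipse(cv2.convexHull(np.float32(proj(W,m+[.515,-.27,0])))); print("model",h)
  print(fit([(W,B[0])],m,fixz=True),fit([(W,B[0]),(S,C[0])],m))
cv2.imwrite("pics/m9.png",np.hstack([W["image"][100:,130:530],cv2.resize(S["image"][170:270,330:430],(300,300),interpolation=2)])[:,:,::-1])
E
```

```text
15.35 [ 0.52127949 -0.26677241  0.0870684 ] [-3.14071666e+00 -3.68166558e-04  1.52917954e+00] 1.000343154551701 0.0 [-0.6738821  -0.23827676 -0.70747167]
(array([319.07020241, 205.18216756]), np.int32(3304)) ((319.0628356933594, 205.1062469482422), (63.2047119140625, 64.68910217285156), 88.51006317138672)
(array([381.07575758, 214.47575758]), np.int32(184))
model ((309.82965087890625, 208.37005615234375), (69.03750610351562, 69.81682586669922), 8.83617115020752)
(array([ 0.52217011, -0.26771691,  0.        ]), np.float64(3.1173973695786117e-06)) (array([ 0.52219051, -0.26704108,  0.00208107]), np.float64(0.07937537383998006))
model ((309.6208190917969, 210.61358642578125), (70.7276840209961, 72.05651092529297), 7.720043182373047)
(array([ 0.52224972, -0.26598293,  0.        ]), np.float64(2.3554672168302204e-06)) (array([ 0.52220048, -0.26692783, -0.00299442]), np.float64(0.044431771266886244))
```

View pics/m9.png

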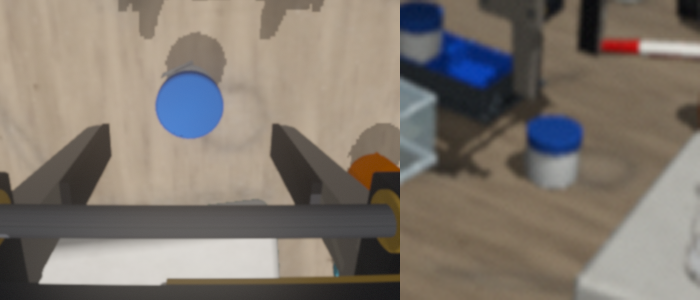

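The jar went back to standing upright at (0.522, -0.267), unharmed. I'll retry a little lower, with a gentle force and the closure limited so the fingers can't run away.

Call:
send_rows([
  [0,0,0,-0.7,0,0,0],
  [0,0,0,-1.3,0,0,0],
  [0,0,0,-1.56,0,0,0],
  [0.3,0,0,-1.57,0,0,0],
  [0.38,0,0,-1.57,0,0,0],
  [0.38,0,0,-1.57,0,0,0],
  [0.42,0,0,-1.57,0,0,0],
  [0.45,0,0,-1.57,0,0,0],
  [0.47,0,0,-1.57,0,0,0],
  [0.47,0,0,-1.57,0,0,0],
  [0.47,0,0,-1.57,0,0,0],
], grip_force=8)

```text
t: 16.45
eef_pos: [0.5221, -0.2673, 0.0255]
tool_rot: [3.141, 0.0, 1.529]
ft_force: [-1.2, 0.3, 6.4]
gripper_width: 0.543
grasp_force: 8.1
```

```bash
python3 - <<'E'
from h import *
W=snapshot("wrist");s=bot.sense(); print(s["t"],s["eef_pos"],s["tool_rot"],s["gripper_width"],s["grasp_force"],s["ft_force"])
cv2.imwrite("pics/m10.png",W["image"][100:,130:530][:,:,::-1])
E
```

```text
16.5 [ 0.52205085 -0.26722947  0.02544549] [3.14108044e+00 3.23083003e-04 1.52918331e+00] 0.5437040246490707 8.073824347229674 [-1.36486469  0.11943776  5.71314426]
```

View pics/m10.png

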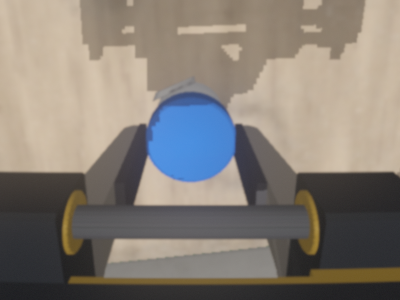

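This time the cap sits symmetrically between the pads (crop about (192,137)), with width 0.54 and grip 8 N. I'm lifting gently.

Call:
send_rows([
  [0.5,0,0,0.1,0,0,0],
  [0.5,0,0,0.25,0,0,0],
  [0.5,0,0,0.5,0,0,0],
  [0.5,0,0,0.5,0,0,0],
], grip_force=10)

```text
t: 16.9
eef_pos: [0.5228, -0.2675, 0.0465]
tool_rot: [3.14, 0.001, 1.529]
ft_force: [0.4, -0.4, -0.6]
gripper_width: 0.541
grasp_force: 10.0
```

```bash
python3 - <<'E'
from h import *
W=snapshot("wrist");S=snapshot("scene");s=bot.sense(); print(s["t"],s["eef_pos"],s["tool_rot"],s["gripper_width"],s["grasp_force"],s["ft_force"])
cv2.imwrite("pics/m11.png",np.hstack([W["image"][100:,130:530],cv2.resize(S["image"][170:270,330:430],(300,300),interpolation=2)])[:,:,::-1])
E
```

```text
17.0 [ 0.52210993 -0.2672001   0.04548746] [3.14075185e+00 3.88115188e-04 1.52915616e+00] 0.5386284919911395 9.985600404033903 [-0.30201569 -0.22283488 -1.23201471]
```

View pics/m11.png

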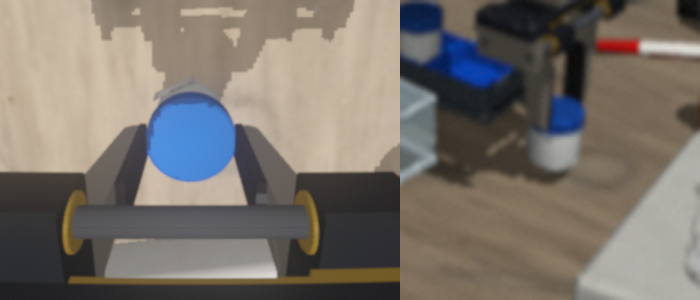

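The jar hangs clear of the table between the fingers, nearly upright. I'm carrying it to the free blue cup.

Call:
send_rows([
  [0.5,0,0,0.5,0,0,0],
  [0.5,0,0,1.1,0,0,0],
  [0.5,0.4,0.6,1.3,0,0,0],
  [0.5,0.9,1.4,1.3,0,0,0],
  [0.5,1.4,2.2,1.3,0,0,0],
  [0.5,1.9,3,1.3,0,0,0],
  [0.5,2.39,3.65,1.3,0,0,0],
  [0.5,2.39,3.65,1.2,0,0,0],
  [0.5,2.39,3.65,0.6,0,0,0],
  [0.5,2.39,3.65,0.1,0,0,0],
  [0.5,2.39,3.65,-0.15,0,0,0],
  [0.5,2.39,3.65,-0.15,0,0,0],
])

```text
t: 18.2
eef_pos: [0.6158, -0.1213, 0.0373]
tool_rot: [-3.138, -0.0, 1.529]
ft_force: [0.3, -0.4, -0.9]
gripper_width: 0.54
grasp_force: 10.0
```

```bash
python3 - <<'E'
from h import *
W=snapshot("wrist");s=bot.sense(); print(s["t"],s["eef_pos"],s["tool_rot"],s["gripper_width"],s["grasp_force"],s["ft_force"])
cv2.imwrite("pics/w12.png",W["image"][:,:,::-1])
E
```

```text
18.25 [ 0.61667959 -0.12139072  0.03844633] [-3.14004378e+00 -1.69635541e-04  1.52871390e+00] 0.5420101223716249 9.98595534805645 [-0.97903131 -0.05358474 -0.91891086]
```

Call:
send_rows([
  [0.5,0,0,-0.08,0,0,0],
  [0.5,0,0,-0.13,0,0,0],
  [0.5,0,0,-0.13,0,0,0],
  [0.4,0,0,-0.13,0,0,0],
  [0.3,0,0,-0.13,0,0,0],
  [0.1,0,0,-0.13,0,0,0],
  [0,0,0,-0.13,0,0,0],
  [0,0,0,-0.13,0,0,0],
  [0,0,0,-0.13,0,0,0],
  [0,0,0,-0.13,0,0,0],
])

```text
t: 19.25
eef_pos: [0.6174, -0.1211, 0.0338]
tool_rot: [-3.142, 0.0, 1.529]
ft_force: [-1.0, -0.2, -0.1]
gripper_width: 1.0
grasp_force: 0.0
```

Call:
send_rows([
  [0,0,0,0.8,0,0,0],
  [0,0,0,1.9,0,0,0],
  [0,0,0,3,0,0,0],
  [0,-0.5,0,4.1,0,0,0],
  [0,-0.9,0,5.2,0,0,0],
  [0,-1.3,0,6.3,0,0,0],
  [0,-1.8,0,7.2,0,0,0],
  [0,-2.2,0,7.6,0,0,0],
  [0,-2.2,0,7.6,0,0,0],
  [0,-2.2,0,7.6,0,0,0],
])

```text
t: 20.25
eef_pos: [0.5295, -0.1211, 0.3375]
tool_rot: [3.141, 0.0, 1.529]
ft_force: [-0.5, -0.3, 0.2]
gripper_width: 1.001
grasp_force: 0.0
```

```bash
python3 - <<'E'
from h import *
W=snapshot("wrist");s=bot.sense(); print(s["t"],s["eef_pos"],s["tool_rot"])
cv2.imwrite("pics/w13.png",W["image"][:,:,::-1])
bk=hue(W,"black")
n,l,st,c=cv2.connectedComponentsWithStats(bk)
for k in range(1,n):
    if st[k,4]>150: print("black",st[k].tolist(),c[k].round(1))
for n in("carrier","cover","cup_white","cup_blue_1","jar_blue_1","jar_white"):
    for d in trace(W,n)[:4]:
        q=np.argwhere(d["region"])[:,::-1].astype(np.float32); r=cv2.minAreaRect(q)
        print(n,round(d["conf"],2),len(q),np.round(r[0]),np.round(r[1]),round(r[2],1))
E
```

```text
20.3 [ 0.52943896 -0.12094325  0.33663391] [-3.14058730e+00 -2.67833208e-04  1.52909995e+00]
black [405, 239, 235, 136, 13341] [551.4 316.2]
black [0, 261, 640, 139, 24974] [181.3 352. ]
carrier 0.78 4197 [375.  95.] [ 72. 171.] 1.8
cover 0.72 13862 [258.  94.] [ 79. 188.] 2.4
cup_white 0.96 1481 [380.  46.] [53. 54.] 1.4
cup_white 0.73 1074 [375. 150.] [47. 47.] 1.7
cup_blue_1 0.91 1024 [376. 149.] [46. 47.] 90.0
cup_blue_1 0.84 1161 [377.  99.] [50. 48.] 90.0
jar_blue_1 0.9 1135 [382. 100.] [36. 38.] 45.0
jar_blue_1 0.76 1067 [192. 200.] [33. 40.] 45.0
jar_blue_1 0.65 1094 [378. 152.] [38. 35.] 66.8
jar_blue_1 0.62 311 [410. 289.] [36. 10.] 63.4
jar_white 0.79 1278 [385.  45.] [36. 45.] 26.6
```

View pics/w13.png

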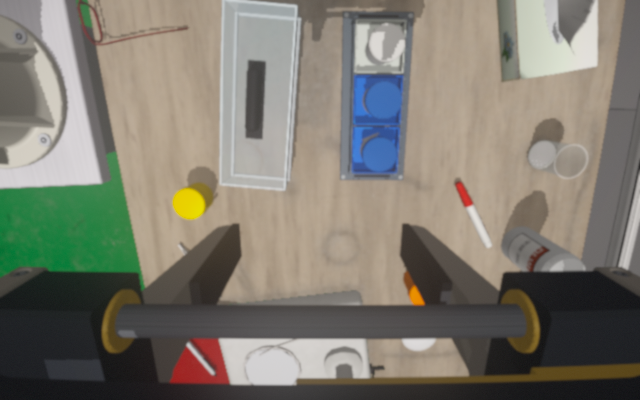

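All three jars stand upright in their cups, white at (385,45) and blue at (382,100) and (378,152). The cover spans about (220,0) to (300,190), with its handle at (256,99). Next I'll fit the cover and carrier poses.

```bash
cat > fitp.py <<'E'
from h import *
from scipy.optimize import minimize
def silh(p,n,models,x0):
    d=trace(p,n)[0]; h=cv2.convexHull(np.argwhere(d["region"])[:,::-1].astype(np.int32))
    def fill(pts,s=8):
        m=np.zeros((400,640),np.uint8); cv2.fillConvexPoly(m,np.int32(np.round(cv2.convexHull(np.float32(pts))*s)),255,cv2.LINE_AA,3); return m/255.
    M=fill(h.reshape(-1,2))
    def f(v):
        P=fill(np.vstack([proj(p,box(*m,v[2])+[v[0],v[1],0]) for m in models])); return 1-np.minimum(M,P).sum()/np.maximum(M,P).sum()
    r=minimize(f,x0,method="Nelder-Mead",options=dict(initial_simplex=np.array(x0)+np.vstack([np.zeros(3),np.diag([.008,.008,.05])]),xatol=1e-5,fatol=1e-6)); return r.x[:2].round(4),np.degrees(r.x[2]).round(2),round(r.fun,3)
E
python3 - <<'E'
from fitp import *
W=snapshot("wrist")
print("carrier",silh(W,"carrier",[(.107,.258,0,.005),(.079,.23,.005,.029)],[.62,-.045,-.04]))
print("cover",silh(W,"cover",[(.097,.248,0,.073)],[.444,-.037,-.13]))
d=trace(W,"cover")[0]; m=cv2.convexHull(np.argwhere(d["region"])[:,::-1].astype(np.int32)); k=np.zeros((400,640),np.uint8); cv2.fillConvexPoly(k,m,255); k=cv2.erode(k,np.ones((13,13)))
g=cv2.cvtColor(W["image"],cv2.COLOR_RGB2GRAY); b=blob(((g<75)&(k>0)).astype(np.uint8)*255,(256,99)); r=cv2.minAreaRect(b[2].astype(np.float32)); print(b[:2],r)
y=np.radians(-7.5); print("handle",fit([(W,b[0])],box(.016,.08,.073,.103,y),fixz=True))
P=[onz(W,u,.103)[:2] for u in cv2.boxPoints(r)]; print(np.round(P,4).tolist())
for u in [(341.5,177.5),(403.5,178.5),(344.5,12.5),(413.5,13.5)]: print(onz(W,u,.003)[:2].round(4))
E
```

```text
carrier (array([ 0.6202, -0.044 ]), np.float64(-2.55), np.float64(0.019))
cover (array([ 0.4445, -0.0368]), np.float64(-7.45), np.float64(0.018))
(array([255.47250093,  93.98978075]), np.int32(793)) ((254.97314453125, 96.02426147460938), (14.852276802062988, 67.96196746826172), 2.935673475265503)
handle (array([ 0.44827185, -0.03061371,  0.        ]), np.float64(1.922190008940561e-06))
[[0.4342, -0.0739], [0.4467, 0.0092], [0.4651, 0.0075], [0.4536, -0.0757]]
[ 0.5635 -0.166 ]
[ 0.6678 -0.1719]
[0.5743 0.0852]
[0.6772 0.0803]
```

Call:
send_rows([
  [0,-0.4,0.4,-0.8,0,0,-0.3],
  [0,-0.9,0.9,-1.6,0,0,-0.63],
  [0,-1.4,1.4,-2.4,0,0,-0.63],
  [0,-1.8,1.8,-3.2,0,0,-0.63],
  [0,-2.13,2.1,-4.1,0,0,-0.63],
  [0,-2.13,2.1,-4.7,0,0,-0.63],
  [0,-2.13,2.1,-4.9,0,0,-0.63],
  [0,-2.13,2.1,-4.9,0,0,-0.63],
  [0,-2.13,2.1,-4.9,0,0,-0.63],
])

```text
t: 21.7
eef_pos: [0.4454, -0.0373, 0.1428]
tool_rot: [3.14, -0.0, 1.441]
ft_force: [0.0, -0.9, 0.1]
gripper_width: 1.003
grasp_force: 0.0
```

```bash
python3 - <<'E'
from h import *
W=snapshot("wrist");s=bot.sense(); print(s["t"],s["eef_pos"],s["tool_rot"])
g=cv2.cvtColor(W["image"],cv2.COLOR_RGB2GRAY); cv2.imwrite("pics/w14.png",W["image"][:,:,::-1])
for y in range(130,300,12): 
    x=np.where(g[y,200:440]<60)[0]+200; x=x[(x>270)&(x<370)]; print(y,(x.min(),x.max(),len(x)) if len(x) else None)
c=proj(W,box(.016,.08,.073,.103,np.radians(-7.45))+[.4443,-.037,0]); print(c.round().tolist())
E
```

```text
21.75 [ 0.44556594 -0.03738069  0.1430398 ] [ 3.13945727e+00 -3.85445181e-05  1.44081446e+00]
130 None
142 None
154 None
166 None
178 None
190 None
202 None
214 None
226 None
238 None
250 None
262 None
274 None
286 None
298 None
[[309.0, 239.0], [308.0, 254.0], [308.0, 148.0], [307.0, 153.0], [327.0, 239.0], [328.0, 254.0], [328.0, 148.0], [329.0, 153.0]]
```

```bash
python3 - <<'E'
import cv2
g=cv2.imread("pics/w14.png",0)
for y in (165,190,215,235): print(y,g[y,290:350:2].tolist())
print(g[120:290:6,318].tolist())
E
```

```text
165 [174, 173, 174, 174, 174, 174, 169, 121, 84, 73, 72, 76, 78, 78, 76, 76, 74, 72, 70, 69, 74, 116, 167, 173, 173, 173, 173, 174, 174, 175]
190 [176, 174, 174, 174, 175, 175, 171, 128, 88, 75, 73, 76, 79, 80, 78, 77, 74, 72, 68, 67, 77, 131, 172, 174, 174, 174, 174, 173, 173, 174]
215 [178, 178, 179, 178, 177, 178, 176, 141, 94, 79, 73, 79, 84, 82, 82, 79, 76, 72, 70, 70, 88, 137, 176, 178, 179, 179, 180, 178, 178, 177]
235 [175, 173, 173, 171, 171, 171, 172, 153, 98, 82, 74, 80, 85, 85, 84, 82, 77, 73, 71, 81, 96, 142, 176, 177, 178, 179, 179, 179, 178, 177]
[174, 173, 165, 71, 69, 68, 71, 75, 76, 77, 77, 78, 79, 79, 79, 80, 82, 81, 82, 83, 85, 83, 134, 172, 173, 174, 175, 208, 179]
```

Call:
send_rows([
  [0,0,0.05,-0.6,0,0,0],
  [0,0,0.05,-1.1,0,0,0],
  [0,0,0.05,-1.4,0,0,0],
  [0,0,0.05,-1.55,0,0,0],
  [0,0,0.05,-1.6,0,0,0],
  [0.5,0,0.05,-1.6,0,0,0],
  [0.5,0,0.05,-1.6,0,0,0],
  [0.6,0,0.05,-1.6,0,0,0],
], grip_force=15)

```text
t: 22.55
eef_pos: [0.4447, -0.0351, 0.0784]
tool_rot: [3.141, -0.0, 1.441]
ft_force: [0.0, 0.1, -0.6]
gripper_width: 0.761
grasp_force: 0.0
```

Call:
send_rows([
  [0.7,0,0,0,0,0,0],
  [0.75,0,0,0,0,0,0],
  [0.8,0,0,0,0,0,0],
  [0.85,0,0,0,0,0,0],
  [0.9,0,0,0,0,0,0],
  [0.9,0,0,0,0,0,0],
  [0.9,0,0,0,0,0,0],
  [0.9,0,0,0,0,0,0],
])

```text
t: 23.35
eef_pos: [0.4439, -0.035, 0.0777]
tool_rot: [-3.141, -0.0, 1.441]
ft_force: [-0.9, -0.6, -0.8]
gripper_width: 0.167
grasp_force: 15.0
```

Call:
send_rows([
  [1,0,0,0,0,0,0],
  [1,0,0,0,0,0,0],
  [1,0,0,0.15,0,0,0],
  [1,0,0,0.4,0,0,0],
  [1,0,0,0.8,0,0,0],
  [1,0,0,1.3,0,0,0],
  [1,0,0,1.8,0,0,0],
  [1,0,0,2.2,0,0,0],
  [1,0,0,2.4,0,0,0],
  [1,0,0,2.4,0,0,0],
], grip_force=35)

```text
t: 24.35
eef_pos: [0.4451, -0.0351, 0.1751]
tool_rot: [3.139, -0.0, 1.441]
ft_force: [-0.7, 0.2, -2.9]
gripper_width: 0.16
grasp_force: 35.0
```

```bash
python3 - <<'E'
from h import *
W=snapshot("wrist");S=snapshot("scene");s=bot.sense(); print(s["t"],s["eef_pos"],s["tool_rot"],s["gripper_width"],s["grasp_force"],s["ft_force"],s["ft_torque"])
cv2.imwrite("pics/w15.png",W["image"][:,:,::-1]);cv2.imwrite("pics/s15.png",S["image"][:,:,::-1])
g=cv2.cvtColor(W["image"],cv2.COLOR_RGB2GRAY); print(g[100:290:6,318].tolist())
for d in trace(S,"cover")[:2]: print(d["conf"],d["at"],d["region"].sum(),cv2.boundingRect(np.argwhere(d["region"])[:,::-1].astype(np.int32)))
p=proj(S,box(.097,.248,.098,.171,np.radians(-7.45))+[.444,-.036,0]); print(p.min(0),p.max(0))
E
```

```text
24.45 [ 0.44391631 -0.03502061  0.17351245] [-3.14135589e+00 -6.99663673e-06  1.44115919e+00] 0.1610423943644831 34.99843239784241 [-0.30251148 -0.30294482 -2.94829284] [-0.06975221 -0.06710418 -0.03232379]
[172, 171, 172, 171, 172, 171, 172, 172, 72, 71, 68, 68, 65, 68, 73, 64, 64, 71, 74, 73, 73, 70, 71, 69, 69, 68, 68, 64, 64, 65, 63, 64]
0.7 [299.9, 176.2] 3329 (256, 145, 87, 62)
[254.58668285 144.45202458] [341.97982913 207.38026508]
```

Call:
send_rows([
  [1,0.3,0,0.1,0,0,0.1],
  [1,0.9,0,0.1,0,0,0.3],
  [1,1.6,0,0.1,0,0,0.5],
  [1,2.3,-0.1,0.1,0,0,0.62],
  [1,3,-0.2,0.1,0,0,0.62],
  [1,3.7,-0.2,0.1,0,0,0.62],
  [1,4.2,-0.2,0.1,0,0,0.62],
  [1,4.39,-0.2,0.1,0,0,0.62],
  [1,4.39,-0.2,0,0,0,0.62],
  [1,4.39,-0.2,0,0,0,0.62],
  [1,4.39,-0.2,0,0,0,0.62],
])

```text
t: 25.6
eef_pos: [0.6186, -0.043, 0.1734]
tool_rot: [-3.14, -0.0, 1.528]
ft_force: [-1.1, -0.1, -2.8]
gripper_width: 0.16
grasp_force: 35.0
```

```bash
python3 - <<'E'
from fitp import *
W=snapshot("wrist");S=snapshot("scene");s=bot.sense(); print(s["t"],s["eef_pos"],s["tool_rot"],s["gripper_width"],s["ft_force"],s["ft_torque"])
cv2.imwrite("pics/w16.png",W["image"][:,:,::-1])
z=s["eef_pos"][2]-.0777
for n,p in(("S",S),("W",W)):
    try: print(n,"cover",silh(p,"cover",[(.097,.248,z,z+.073)],[.62,-.044,-.044]))
    except Exception as e: print(n,e)
    try: print(n,"carrier",silh(p,"carrier",[(.107,.258,0,.005),(.079,.23,.005,.029)],[.62,-.044,-.044]))
    except Exception as e: print(n,e)
E
```

```text
25.7 [ 0.61913518 -0.04305463  0.17397371] [-3.14145351e+00  3.49531005e-05  1.52780969e+00] 0.1594449126629825 [ 0.27293128 -0.21931985 -2.20800427] [-0.04625164 -0.02938497  0.02562951]
S cover (array([ 0.6226, -0.0409]), np.float64(-1.74), np.float64(0.054))
S carrier (array([ 0.6248, -0.0386]), np.float64(-5.11), np.float64(0.34))
W cover (array([ 0.6195, -0.0446]), np.float64(-2.36), np.float64(0.072))
W list index out of range
```

Call:
send_rows([
  [1,0.02,0,-0.2,0,0,0],
  [1,0.02,0,-0.45,0,0,0],
  [1,0.02,0,-0.7,0,0,0],
  [1,0.02,0,-0.95,0,0,0],
  [1,0.02,0,-1.2,0,0,0],
  [1,0.02,0,-1.4,0,0,0],
  [1,0.02,0,-1.5,0,0,0],
  [1,0.02,0,-1.5,0,0,0],
])

```text
t: 26.7
eef_pos: [0.6202, -0.043, 0.113]
tool_rot: [-3.14, -0.0, 1.528]
ft_force: [0.0, 0.8, -2.3]
gripper_width: 0.161
grasp_force: 35.0
```

Call:
send_rows([
  [1,0,0,-0.1,0,0,0],
  [1,0,0,-0.2,0,0,0],
  [1,0,0,-0.3,0,0,0],
  [1,0,0,-0.4,0,0,0],
  [1,0,0,-0.5,0,0,0],
  [1,0,0,-0.5,0,0,0],
])

```text
t: 27.3
eef_pos: [0.6201, -0.043, 0.0931]
tool_rot: [-3.141, -0.0, 1.528]
ft_force: [0.1, -0.4, -2.4]
gripper_width: 0.155
grasp_force: 35.0
```

Call:
send_rows([
  [1,0,0,-0.08,0,0,0],
  [1,0,0,-0.16,0,0,0],
  [1,0,0,-0.22,0,0,0],
  [1,0,0,-0.26,0,0,0],
  [1,0,0,-0.26,0,0,0],
])

```text
t: 27.8
eef_pos: [0.6205, -0.0431, 0.0831]
tool_rot: [-3.141, -0.0, 1.528]
ft_force: [-0.1, -0.8, -2.3]
gripper_width: 0.158
grasp_force: 35.0
```

Still carrying the full weight, so I'm nudging down in small steps to contact.

Call:
send_rows([
  [1,0,0,-0.02,0,0,0],
  [1,0,0,-0.04,0,0,0],
  [1,0,0,-0.04,0,0,0],
])

```text
t: 28.1
eef_pos: [0.6207, -0.0431, 0.0827]
tool_rot: [3.141, 0.0, 1.528]
ft_force: [-3.8, -0.6, 5.5]
gripper_width: 0.161
grasp_force: 35.0
```

Call:
send_rows([
  [0.7,0,0,0,0,0,0],
  [0.5,0,0,0,0,0,0],
  [0.4,0,0,0,0,0,0],
  [0.4,0,0,0,0,0,0],
  [0.4,0,0,0,0,0,0],
  [0.4,0,0,0.4,0,0,0],
  [0.4,0,0,1.2,0,0,0],
  [0.4,0,0,2.3,0,0,0],
  [0.4,0,0,3.4,0,0,0],
  [0.4,-0.6,-1,4.4,0,0,0],
  [0.4,-1.2,-2,5,0,0,0],
  [0.4,-1.2,-2,5,0,0,0],
])

```text
t: 29.3
eef_pos: [0.5723, -0.1258, 0.2865]
tool_rot: [3.136, 0.002, 1.526]
ft_force: [-0.1, 0.0, -0.6]
gripper_width: 0.597
grasp_force: 0.0
```

Call:
send_rows([
  [0.4,-0.9,-0.8,0.2,0,0,0],
  [0.4,-1.8,-1.6,0.2,0,0,0],
  [0.4,-2.7,-2.4,0.2,0,0,0],
  [0.4,-3.4,-3,0.2,0,0,0],
  [0.4,-3.4,-3,0.2,0,0,0],
  [0.4,-3.4,-3,0.2,0,0,0],
])

```text
t: 29.9
eef_pos: [0.4366, -0.2432, 0.2903]
tool_rot: [3.141, -0.0, 1.526]
ft_force: [0.2, 0.5, 0.4]
gripper_width: 0.602
grasp_force: 0.0
```

```bash
python3 - <<'E'
from fitp import *
T=snapshot("top");S=snapshot("scene");s=bot.sense(); print(s["t"],s["eef_pos"],s["gripper_width"],s["ft_force"])
for z in (.005,.03):
  for n,p in(("S",S),("T",T)):
    try: print(z,n,"cover",silh(p,"cover",[(.097,.248,z,z+.073)],[.62,-.044,-.044]))
    except Exception as e: print(n,e)
print([(d["at"],d["conf"]) for d in trace(T,"jar_red_1")],[(d["at"],round(d["conf"],2)) for d in trace(T,"jar_blue_1")])
E
```

```text
30.0 [ 0.43742722 -0.24243842  0.28997176] 0.5971304167738812 [ 0.62354789  0.47481508 -0.3344148 ]
0.005 S cover (array([ 0.6251, -0.0402]), np.float64(-2.36), np.float64(0.033))
0.005 T cover (array([ 0.6207, -0.0442]), np.float64(-2.54), np.float64(0.027))
0.03 S cover (array([ 0.5893, -0.0639]), np.float64(-3.91), np.float64(0.043))
0.03 T cover (array([ 0.6168, -0.0464]), np.float64(-2.45), np.float64(0.057))
[([194.7, 147.8], 0.8), ([195.0, 229.2], 0.68)] [([433.3, 113.9], 0.72), ([363.3, 281.4], 0.57)]
```

```bash
python3 -c "
from cell import sign_off
print(sign_off())"
```

```text
the job is handed in; nothing more can be done
None
```

The three jars are in their cups (both blue in blue, white in white), the cover is down on the base plate, the red-capped jars were left where they stood, and the job is handed in at about 30 s; my first grip on the second blue jar slipped and rocked it, but it settled back upright and the second grip held.

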